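Unlock the drill-guide arm and swing it clear of the work

ROBOT

A 7-joint arm with a two-finger parallel gripper is mounted at the origin on a cart in front of the work surface, level with it; the furniture and walls round the work are solid. World frame = base frame: x ahead of the robot, y to its left, z up, the work surface at z = 0. Lengths are in m, angles in rad, forces in N, time in s.
With the tool pointing down it reaches from about 0.35 to 0.9 m from the base axis. Payload 19.9 kg.
Tool frame: the origin (TCP) lies on the centre line of the jaws, within the pads' length; the fingertips stand ahead of it and the grasp point (between the pads) is the TCP (ctrl.tcp_to_tips is the z of the fingertips in the tool frame, in m); z points along the fingers, y is the line along which they close (so a half turn about z gives the same grasp; the last joint's range is limited). The gripper opens to 85 mm and grips with 20 to 120 N. Pads are 22 mm wide; open, the fingers measure 114 mm over their backs; the gripper's body (76 mm by 85 mm) begins 54 mm behind the grasp point. The pads swing forward as they close: fully open they stand 13 mm farther back than shut.
Start: joints at [-1.173, 0.417, -0.01, 1.614, 0.005, 1.111, -0.053], TCP at [0.266, 0.566, 0.25] pointing down, gripper open.
Joint ranges: [-2.81, 2.81], [-0.39, 2.02], [-1.27, 1.25], [0.06, 2.57], [-1.19, 4.33], [0.19, 2], [-2.82, 2.82]. Speed limits (rad/s): [1.89, 1.89, 2.39, 2.39, 3.01, 3.01, 3.01].

INTERFACE

Orientations are given as a 3x3 rotation matrix whose columns are the frame's x, y, z axes.
In Python, from workcell import ctrl, imaging, order, sensors gives the robot as it stands (ctrl), with the cameras (imaging), the job (order) and the readings (sensors).
- The arm moves only by the shell command python3 shift.py 'ROWS'. ROWS is a JSON list that holds a single list of rows (three levels of brackets), with 1 to 5 rows, each of 7 numbers: a rotation vector rx, ry, rz in shares of pi rad (1.0 is pi rad), then dx, dy, dz in a scale on which 1.0 is 1 m, then the opening from 0.0 (shut) to 1.0 (fully open); each row is the pose to reach, as a shift and turn from the pose commanded when the command began, along the tool's axes at that moment; what a row does not reach only later rows make up. A row lasts 1/10 s, in which the tool goes at most 0.05 m and 0.15 rad, less where a joint would pass 70% of its speed; a pose out of reach is approached as far as the arm can. The fingers move at their own pace and stop on an object; the grip force is fixed at half the most. Time passes only in rows, so rows that do not move let the fingers close. It prints the time, the measured TCP pose, the force, the opening and the grip force at its end. Input that does not fit is refused with a message, and nothing moves.
- sensors.state(): the state, without advancing time (a new reading comes with each control period).
- imaging.grab_frame(name): name is "side" or "top" or "wrist"; returns a dict with "img" (480x640x3 uint8, blue, green, red), "fx", "fy", "cx", "cy" (pixels), "dist" ([k1, k2, p1, p2, k3] as OpenCV has them; the pictures are not rectified), "camera_from_world" (4x4, takes a point from world to camera coordinates). Camera axes: x right, y down, z forward; pixel columns grow to the right and rows downward; lengths in m; the calibration is good to about 2 mm. A picture is of the moment at which its call begins. There is no depth.
- order.hand_in(): hands the job in; it is judged then, once.
The state is a dict: "clock": time; "qpos": joint angles; "qd": joint speeds; "joint_torque": joint torques, N m; "ee_pos": TCP position; "eef_rot": TCP orientation; "force": force on the tool from outside, world axes, zero at the start; "ft_torque": the same for the moment, N m; "width": opening from 0.0 (shut) to 1.0 (fully open); "grip_force": force on a finger pad.
Only numpy, scipy, OpenCV 4.12 (cv2) and the standard library are available. Lean on these libraries where they do the work, as an engineer would, in place of code of your own. Each camera call takes 0.05 s, during which the arm holds its last target. There are 200 camera calls.

TASK

The yellow drill-guide arm of the jig is locked over a block of wood. Pull the red spring collar back along its slanted spindle and turn it, either way, until it drops into its rest notch and stays out; then swing the arm by its black handle clear of the wood (clockwise seen from above), all the way back to its rear stop, and leave it there. Do not force the arm while it is locked, and leave the wood in its nest and the other loose things on the table where they are.

Things in the scene. Friction and masses are not known exactly. Their poses are not given: they have to be found in the camera images.
- jig: Drilling jig fixed to the table: blue L-shaped base 12 mm thick (x -110..88, y -75..70 mm; nest x -45..45, y to 244) with pivot post, wood nest and slanted plunger. Origin on the arm pivot's vertical axis at table height, z up. The locked arm points along its +y over the wood, the parked arm along its +x. The plunger axis lies in its plane y = 0, leaning 30 degrees from vertical towards -x.
- plunger_nose (a point): Inner tip of the plunger when locked, at (-40, 0, 79) mm in the jig's frame; fixed to the jig. Its z axis is the plunger axis pointing outward: (-0.5, 0, 0.866) in the jig's frame; its y is the jig's y. The steel housing round the axis, 44 mm across, ends in a notched crown 63 mm out; the collar begins just above that.
- collar_grip (a point): Middle of the red spring collar, on the plunger axis, 86 mm out from the nose: (-83, 0, 153) mm in the jig's frame when locked. Collar: 38 mm long along the axis, 36 mm across its two ribbed flats, 53 mm the other way. It turns with the collar: z outward along the axis, y normal to the flats (grasp across y); locked, y is the jig's y.
- collar_pull (a joint): How far the collar is pulled out along the axis, m: 0 locked, 0.016 on the ledge, 0.013 in a rest notch, 0.022 at most. A spring pulls it in: 4 N at 0, 8 N at 0.016, 9.5 N at 0.022. The arm is free above about 0.012.
- collar_turn (a joint): Turn of the collar about the outward axis, rad: 0 locked, limits -1.4 and 1.4, positive anticlockwise seen from its outer end. Leaving 0 needs a pull of 0.016 m or more. From 1.1 (65 degrees) on, either way, the lug drops 3 mm off the ledge into a rest notch and the collar stays out when let go; earlier it sits on the ledge or snaps back.
- swing (a joint): Angle of the yellow arm about the vertical pivot, rad: 0 locked over the wood (along the jig's +y), grows clockwise seen from above, 1.5 against the rear stop (almost along the jig's +x). Friction about 0.12 N m; it stays where it is left.
- black_handle (a point): Middle of the grip of the arm's black upright handle, 110 mm from the pivot axis, 118 mm above the table. The grip is round, 26 mm across, from 94 to 142 mm above the table; the arm below is 32 mm wide, its top at 84 mm; 37 mm further out a steel drill bush 22 mm across rises to 95 mm.
- wood_block: Loose wooden offcut 47 x 140 x 45 mm in the nest on the jig's base, under the arm, its long side along its y; origin under its centre. Its top is 57 mm above the table.
- glue: Loose white glue bottle with an orange nozzle, 46 mm across, 151 mm high, standing left of the jig; origin under its centre.
- tape_roll: Loose roll of cream masking tape lying flat, 104 mm across, 25 mm high, left of the jig; origin under its centre.
- tape_rule: Loose grey tape measure, 35 x 79 x 64 mm, right of the jig; origin under its centre.

How it is judged:
On the way, in this order (a step that is already met when the one before it is completed fails the run):
1. the collar is pulled out and turned to a rest notch while the arm is still over the wood (value of joint collar_pull above 0.008 m and (value of joint collar_turn above 1 rad or value of joint collar_turn below -1 rad) and value of joint swing below 0.15 rad), for 0.2 s.
2. the arm is swung back to the rear stop (value of joint swing above 1.3 rad), for 0.2 s.
At the end, for the whole second after the job is handed in: The collar stays out by itself in a rest notch (pulled out 8 to 16.5 mm and turned at least 1.0 rad either way); the arm is at rest within 0.2 rad of its rear stop (joint above 1.3); the wood is within 15 mm, and the glue bottle, tape roll and tape measure within 30 mm, of where they started (value of joint collar_pull between 0.008 and 0.0165 m and (value of joint collar_turn above 1 rad or value of joint collar_turn below -1 rad) and value of joint swing above 1.3 rad and velocity of joint swing between -0.05 and 0.05 rad/s and distance of wood_block from where it was at the start of the episode below 0.015 m and distance of each of glue, tape_roll, tape_rule from where it was at the start of the episode below 0.03 m); the robot touches nothing.
It fails at once if the arm is forced past its lock (value of joint swing above 0.15 rad and value of joint collar_pull below 0.006 m).
It fails at once if the wood is knocked out of place (distance of wood_block from where it was at the start of the episode above 0.03 m).
It fails at once if a loose thing beside the jig is knocked over or pushed away (distance of any of glue, tape_roll, tape_rule from where it was at the start of the episode above 0.05 m).
It also fails if it takes over 48 s, if anything falls off the work surface, if the arm or the gripper's body presses on something with over 40 N, if the wrist force passes 120 N, or if a joint passes its speed limit or range.

## Working session

There is one attempt and no reset: what is moved stays moved. The work goes in short steps, Python scripts to look and compute and a shell command to move; the robot and the scene stay as the last step left them, time stands still between calls to the robot, and variables do not carry over. Pictures are saved under pics/ and viewed, at most 10 in all, crops included, and the job is handed in when it is done.

```bash
ls; mkdir -p pics
python3 - <<'E'
from workcell import ctrl, imaging, order, sensors
import cv2
s=sensors.state();print({k:s[k] for k in("clock","ee_pos","eef_rot","width")},ctrl.tcp_to_tips)
for n in("side","top"):
    f=imaging.grab_frame(n);cv2.imwrite(f"pics/{n}0.png",f["img"]);print(n,f["fx"],f["dist"],f["camera_from_world"])
E
```

```text
pics
shift.py
workcell.py
{'clock': 0.0, 'ee_pos': array([0.26540818, 0.56549299, 0.2496616 ]), 'eef_rot': array([[-9.05247926e-01,  4.24883497e-01, -4.54946068e-04],
       [ 4.24883734e-01,  9.05247207e-01, -1.14315240e-03],
       [-7.38679314e-05, -1.22813552e-03, -9.99999243e-01]]), 'width': 0.9997665476212935} 0.019
side 612.6210626242779 [-0.11839534  0.          0.          0.          0.        ] [[ 0.87114956 -0.49095871  0.00761462 -0.46042554]
 [-0.18696134 -0.3460012  -0.91941755  0.2000361 ]
 [ 0.45403072  0.79952655 -0.3932091   1.23528615]
 [ 0.          0.          0.          1.        ]]
top 606.1182770422147 [-0.01814593  0.          0.          0.          0.        ] [[ 1.50448215e-02 -9.99886190e-01 -1.12265179e-03 -6.01420049e-02]
 [-9.99117946e-01 -1.49892204e-02 -3.92256621e-02  5.03058208e-01]
 [ 3.92043702e-02  1.71180463e-03 -9.99229747e-01  1.77068471e+00]
 [ 0.00000000e+00  0.00000000e+00  0.00000000e+00  1.00000000e+00]]
```

View pics/side0.png

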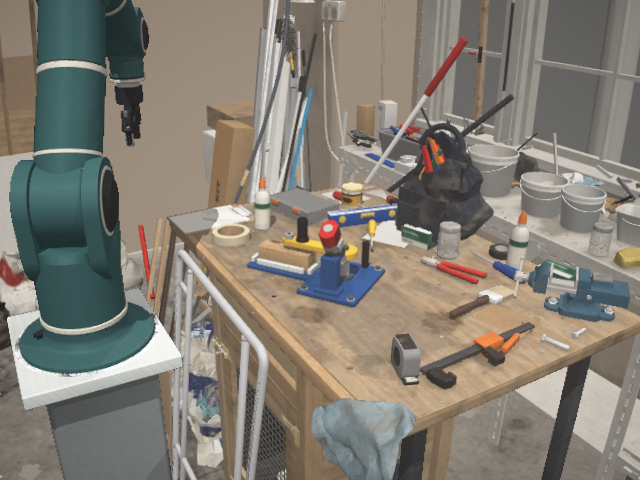

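View pics/top0.png

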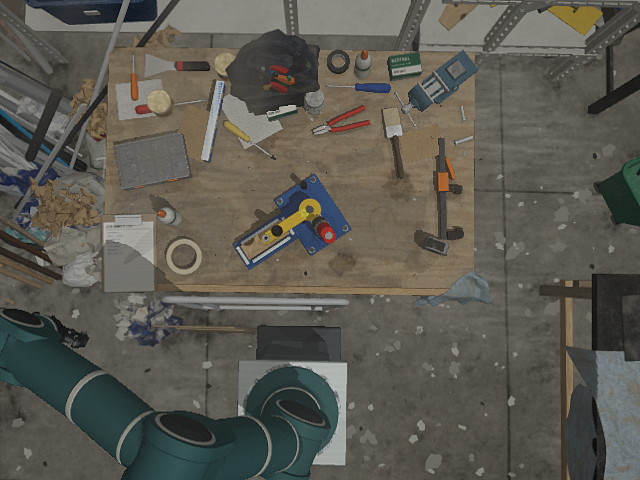

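The side view shows the jig near (335,270), with its red collar at (332,235) and black handle at (302,230). In the top view the pivot is near (310,208), the handle near (277,230) and the collar near (326,233). I'll enlarge both.

Run:
```python
import cv2
t=cv2.imread("pics/top0.png")[165:275,225:365];s=cv2.imread("pics/side0.png")[200:310,240:390]
cv2.imwrite("pics/tc.png",cv2.resize(t,None,fx=5.5,fy=5.5,interpolation=cv2.INTER_CUBIC)[:600])
cv2.imwrite("pics/sc.png",cv2.resize(s,None,fx=5,fy=5,interpolation=cv2.INTER_CUBIC))
```

```text
(no output)
```

View pics/tc.png

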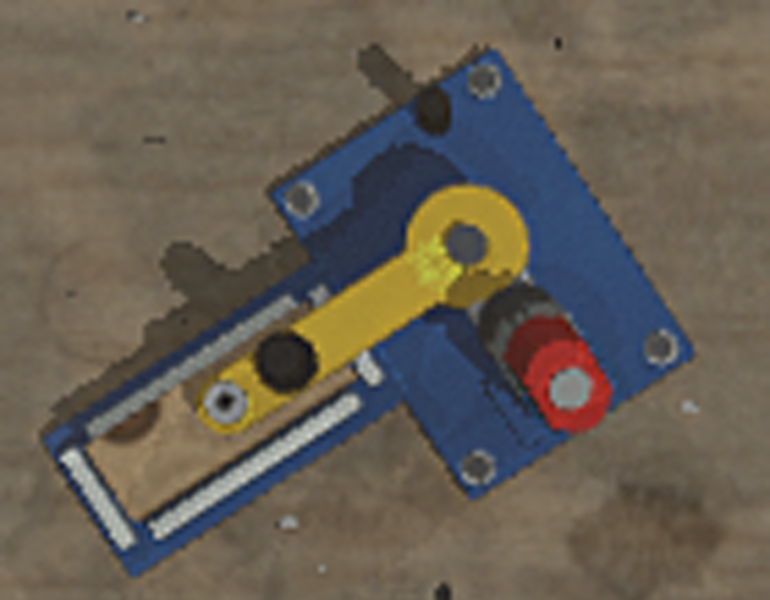

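View pics/sc.png

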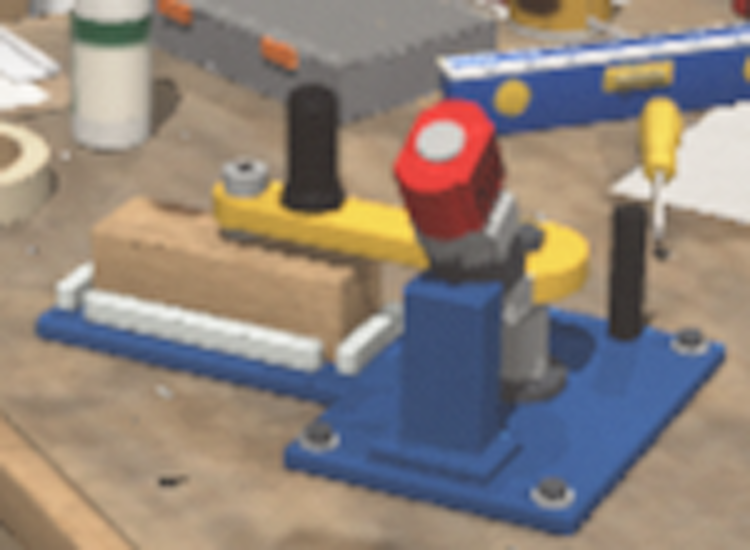

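```bash
cat > h.py <<'E'
import numpy as np,cv2
from workcell import ctrl, imaging, order, sensors
from scipy.spatial.transform import Rotation as R
from scipy.optimize import least_squares
def proj(f,P):
    T=np.array(f["camera_from_world"]);K=np.array([[f["fx"],0,f["cx"]],[0,f["fy"],f["cy"]],[0,0,1]])
    return cv2.projectPoints(np.float64(P).reshape(-1,1,3),cv2.Rodrigues(T[:3,:3])[0],T[:3,3],K,np.float64(f["dist"]))[0][:,0]
try: JX,JY,JA=np.load("jig.npy")
except Exception: JX=JY=JA=0
def W(p,a=None):
    q=np.array([JX,JY,JA]) if a is None else a
    return R.from_euler('z',q[2]).apply(np.atleast_2d(p))+[q[0],q[1],0]
def row(pos,rot):  # target from current pose in tool axes
    s=sensors.state();r0=np.array(s["eef_rot"])
    print("rv",R.from_matrix(r0.T@rot).as_rotvec().round(3),"d",(r0.T@(pos-s["ee_pos"])).round(4))
E
python3 - <<'E'
from h import *
t=imaging.grab_frame("top");s=imaging.grab_frame("side")
C=[[88,-75,12],[-110,-75,12],[-110,70,12],[88,70,12],[-45,244,12],[45,244,12],[0,110,144],[-92.5,0,170]]
Pt=np.array([[492,50],[692,355],[473,498],[270,188],[135,575],[42,432],[287,361],[572,388]])/5.5+[225,165]
S=[[-110,-75,12],[-110,70,12],[88,-75,12],[0,110,144],[-92.5,0,170]]
Ps=np.array([[575,518],[290,450],[722,348],[315,97],[438,142]])/5+[240,200]
C=np.array(C)/1e3;S=np.array(S)/1e3
g=lambda a:np.r_[(proj(t,W(C,a))-Pt).ravel(),(proj(s,W(S,a))-Ps).ravel()]
b=min((least_squares(g,[.5,0,y],loss='soft_l1') for y in (0,1,2,-1,-2,3)),key=lambda r:r.cost)
print(b.x,b.cost,g(b.x).reshape(-1,2).round(1).tolist())
np.save("jig.npy",b.x)
E
```

```text
[ 0.59079764 -0.04760341  0.59419879] 7.323331874250048 [[0.9, -1.1], [1.4, -0.5], [-0.1, 0.6], [0.0, 0.6], [-0.5, 0.5], [-0.2, 0.8], [-0.8, -1.0], [0.1, -0.1], [-0.3, 0.5], [-1.9, -0.2], [1.5, -0.8], [-0.3, -1.9], [0.8, 0.3]]
```

```bash
cat >> h.py <<'E'
ax=np.array([-.5,0,.866])
Rz=R.from_euler('z',JA).as_matrix()
RC=Rz@np.column_stack([np.cross([0,-1,0],-ax),[0,-1,0],-ax])  # collar grasp, y=-jig y
def col(out): return W(np.array([-.083,0,.153])+ax*out)[0]
E
python3 -c "
from h import *
print(col(0),RC);row(col(.13),RC)"
```

```text
[ 0.52202406 -0.09407055  0.153     ] [[ 0.71756528  0.55984505  0.41429866]
 [ 0.48482581 -0.82859732  0.27992252]
 [ 0.5         0.         -0.866     ]]
rv [-0.55   0.313  2.052] d [-0.4793 -0.544  -0.0152]
```

The manual's scale: turns go in shares of pi rad. Converting my numbers, 0.75 rad / 3.1416 = 0.2387.

```bash
for i in 1; do python3 shift.py '[[[0, 0, 0.0477, -0.04, -0.04, -0.05, 1], [0, 0, 0.0955, -0.08, -0.08, -0.05, 1], [0, 0, 0.1432, -0.12, -0.12, -0.05, 1], [0, 0, 0.191, -0.15, -0.15, -0.05, 1], [0, 0, 0.2387, -0.18, -0.18, -0.05, 1]]]'; done; python3 -c "
from h import *
row(col(.13),RC);print(sensors.state()['qpos'])"
```

```text
clock: 0.7
ee_pos: [0.346, 0.3418, 0.3003]
eef_rot: [[-0.367, 0.93, 0.0], [0.93, 0.367, 0.001], [0.0, 0.0, -1.0]]
force: [0.9, 0.1, 0.2]
width: 1.003
grip_force: 0.0
rv [-0.354  0.44   1.319] d [-0.4841 -0.0598  0.0345]
[-1.025467    0.11647349  0.19930142  1.89354928 -0.02569025  1.13353188
 -0.44069704]
```

Scaled: 0.67 rad / 3.1416 = 0.2133.

```bash
python3 shift.py '[[[-0.0127, 0.0159, 0.0446, -0.05, -0.006, 0, 1], [-0.0223, 0.0286, 0.0891, -0.1, -0.012, 0, 1], [-0.035, 0.0446, 0.1337, -0.15, -0.018, 0, 1], [-0.0477, 0.0573, 0.1751, -0.2, -0.025, 0, 1], [-0.0573, 0.07, 0.2133, -0.24, -0.03, 0, 1]]]'; python3 -c "
from h import *
row(col(.13),RC);print(sensors.state()['qpos'])"
```

```text
clock: 1.2
ee_pos: [0.4074, 0.1072, 0.3003]
eef_rot: [[0.273, 0.947, 0.168], [0.926, -0.306, 0.222], [0.262, 0.095, -0.96]]
force: [0.9, 1.4, 0.3]
width: 1.0
grip_force: 0.0
rv [-0.172  0.216  0.649] d [-0.2125  0.127  -0.0093]
[-0.74121788 -0.16019232  0.48667886  2.16678252 -0.12779608  0.89854185
 -0.48224734]
```

Scaled: 0.42 rad / 3.1416 = 0.1337.

```bash
python3 shift.py '[[[-0.0127, 0.0159, 0.0446, -0.045, 0.025, 0, 1], [-0.0223, 0.0286, 0.0891, -0.09, 0.05, 0, 1], [-0.035, 0.0446, 0.1337, -0.14, 0.08, -0.005, 1], [-0.0477, 0.0573, 0.1751, -0.18, 0.11, -0.01, 1], [-0.0547, 0.0688, 0.2066, -0.21, 0.127, -0.01, 1]]]'; python3 -c "
from h import *
row(col(.13),RC);print(sensors.state()['qpos'])"
```

```text
clock: 1.7
ee_pos: [0.4707, -0.1279, 0.2684]
eef_rot: [[0.715, 0.56, 0.417], [0.486, -0.828, 0.279], [0.502, 0.003, -0.865]]
force: [1.3, 1.6, -2.7]
width: 0.999
grip_force: 0.0
rv [ 0.002 -0.002  0.002] d [-0.0045  0.0007  0.0007]
[-0.53124717  0.04861487  1.03439558  2.16547211 -0.7149981   0.82413602
 -0.01365416]
```

Run:
```python
from h import *
f=imaging.grab_frame("wrist");cv2.imwrite("pics/w1.png",f["img"])
print(proj(f,np.array([col(0.019),col(0.019)+Rz@[0,.018,0],col(0.019)-Rz@[0,.018,0],W([0,.11,.144])[0]])))
```

```text
[[326.26886863 244.8667182 ]
 [296.2910197  244.83241241]
 [356.23666834 244.90326457]
 [168.5316442  120.11107226]]
```

View pics/w1.png

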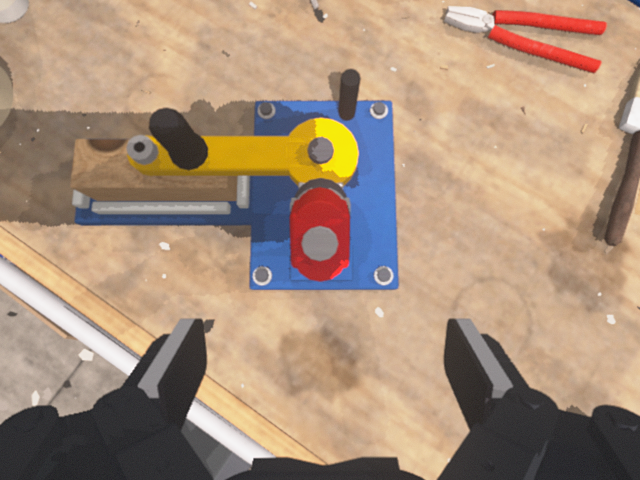

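The wrist view shows the collar cap at (320,243), flats at columns 290 to 350. That is about 6 px left of the prediction. The handle top is at (171,122) and the base corners are visible, so I'll refit with these closer points.

```bash
python3 - <<'E'
from h import *
f=imaging.grab_frame("wrist")
C=np.array([[88,-75,12],[-110,-75,12],[-110,70,12],[88,70,12],[0,110,142],[-92.5,0,170]])/1e3
P=np.array([[394,101],[398,288],[249,288],[256,101],[171,122],[320,243]])
a0=np.array([JX,JY,JA])
g=lambda a:np.r_[(proj(f,W(C,a))-P).ravel(),(a[:2]-a0[:2])/.002,(a[2]-a0[2])/.01]
b=least_squares(g,a0,loss='soft_l1');print((proj(f,W(C,a0))-P).round(1).tolist(),b.x-a0,g(b.x).round(1));np.save("jig.npy",b.x)
E
python3 -c "
from h import *
row(col(.006),RC)"
```

```text
[[-5.0, -3.2], [-0.8, -0.2], [-3.2, 1.4], [-5.5, -2.0], [-12.3, -1.6], [-4.0, -1.2]] [ 0.00135477 -0.00388328 -0.01243761] [-0.1 -1.5  2.   1.8 -0.4  1.6 -0.7 -1.9 -6.5 -2.   0.8  0.5  0.7 -1.9
 -1.2]
rv [-0.002  0.004  0.009] d [-0.0028  0.0009  0.1232]
```

The arm was still settling between the two frames, so that fit mixed two poses. I'll take one fresh still frame and redo it.

Run:
```python
from h import *
np.save("jig.npy",[0.59079764,-0.04760341,0.59419879])
import pickle
f=imaging.grab_frame("wrist");pickle.dump(f,open("w2.pkl","wb"))
cv2.imwrite("pics/w2.png",cv2.resize(f["img"][80:305,120:420],None,fx=2.6,fy=2.6,interpolation=cv2.INTER_CUBIC))
s=sensors.state();print(s["ee_pos"],np.abs(s["qd"]).max())
```

```text
[ 0.47009938 -0.12771823  0.26629774] 0.08857659222897553
```

View pics/w2.png

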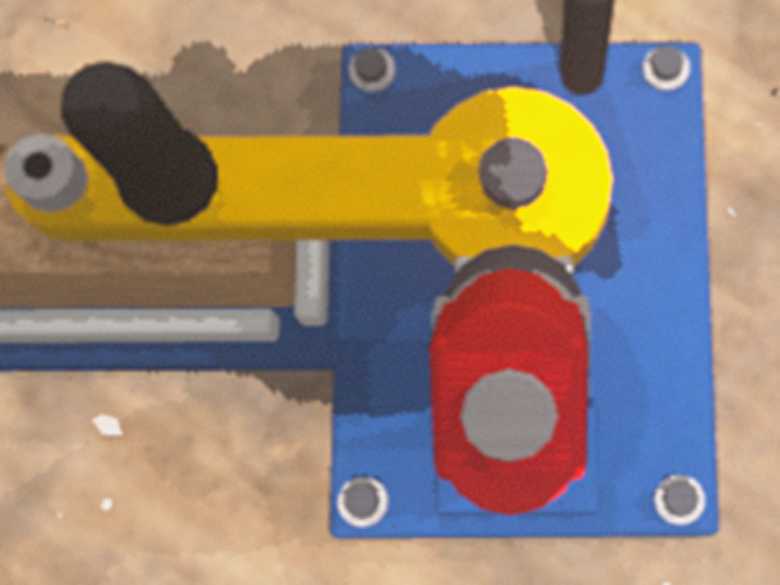

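The refreshed crop shows the base corners at (700,43), (718,535), (331,535) and (342,45), the cap at (509,415) and the handle top at (105,104).

```bash
python3 - <<'E'
from h import *
import pickle
f=pickle.load(open("w2.pkl","rb"))
C=np.array([[88,-75,12],[-110,-75,12],[-110,70,12],[88,70,12],[0,110,142],[-92.5,0,170]])/1e3
P=np.array([[700,43],[718,535],[331,535],[342,45],[105,104],[509,415]])/2.6+[120,80]
a0=np.array([JX,JY,JA])
g=lambda a:np.r_[(proj(f,W(C,a))-P).ravel(),(a[:2]-a0[:2])/.002,(a[2]-a0[2])/.01]
b=least_squares(g,a0,loss='soft_l1');print((proj(f,W(C,a0))-P).round(1).tolist(),b.x-a0,g(b.x).round(1));np.save("jig.npy",b.x)
E
python3 -c "
from h import *
row(col(.006),RC)"
```

```text
[[5.1, -0.9], [5.1, 0.9], [2.3, 1.5], [3.5, -1.4], [3.8, -2.5], [6.5, 1.3]] [-0.00184703  0.00315164  0.00319022] [ 1.3 -1.3  1.6  0.4 -1.1  1.5 -0.3 -1.4 -1.4 -2.4  0.9  0.9 -0.9  1.6
  0.3]
rv [0.003 0.006 0.   ] d [-0.0021 -0.0023  0.1232]
```

Scaled: 0.006 rad / 3.1416 = 0.0019.

```bash
python3 shift.py '[[[0, 0.001, 0, 0, -0.001, 0.03, 1], [0.001, 0.0019, 0, -0.002, -0.002, 0.06, 1], [0.001, 0.0019, 0, -0.002, -0.002, 0.09, 1], [0.001, 0.0019, 0, -0.002, -0.002, 0.11, 1], [0.001, 0.0019, 0, -0.002, -0.002, 0.12, 1]]]' && python3 shift.py '[[[0, 0, 0, 0, 0, 0, 1], [0, 0, 0, 0, 0, 0, 1]]]';python3 -c "
from h import *
row(col(.006),RC)"
```

```text
clock: 2.35
ee_pos: [0.5168, -0.0887, 0.1603]
eef_rot: [[0.712, 0.57, 0.41], [0.492, -0.822, 0.287], [0.501, -0.003, -0.866]]
force: [-0.1, -0.1, 0.3]
width: 1.004
grip_force: 0.0
clock: 2.55
ee_pos: [0.517, -0.0907, 0.1628]
eef_rot: [[0.712, 0.568, 0.414], [0.49, -0.823, 0.286], [0.503, -0.001, -0.864]]
force: [-0.3, 0.1, 0.1]
width: 1.0
grip_force: 0.0
rv [-0.004 -0.004  0.005] d [-0.0028  0.0023  0.0037]
```

```bash
python3 shift.py '[[[0, 0, 0, -0.002, 0.002, 0.003, 1], [0, 0, 0, -0.002, 0.002, 0.003, 0], [0, 0, 0, -0.002, 0.002, 0.003, 0], [0, 0, 0, -0.002, 0.002, 0.003, 0], [0, 0, 0, -0.002, 0.002, 0.003, 0]]]' && python3 shift.py '[[[0, 0, 0, 0, 0, 0, 0], [0, 0, 0, 0, 0, 0, 0], [0, 0, 0, 0, 0, 0, 0]]]';python3 -c "
from h import *
row(col(.006),RC)"
```

```text
clock: 3.05
ee_pos: [0.518, -0.0927, 0.159]
eef_rot: [[0.712, 0.567, 0.414], [0.49, -0.824, 0.286], [0.503, -0.001, -0.864]]
force: [-7.3, -0.2, 10.8]
width: 0.409
grip_force: 61.7
clock: 3.35
ee_pos: [0.518, -0.0927, 0.1591]
eef_rot: [[0.712, 0.567, 0.414], [0.49, -0.824, 0.286], [0.503, -0.001, -0.864]]
force: [-5.7, 0.5, 10.5]
width: 0.412
grip_force: 61.5
rv [-0.003 -0.004  0.004] d [-0.0006 -0.      0.0006]
```

```bash
python3 shift.py '[[[0, 0, 0, 0, 0, -0.005, 0], [0, 0, 0, 0, 0, -0.01, 0], [0, 0, 0, 0, 0, -0.015, 0], [0, 0, 0, 0, 0, -0.02, 0], [0, 0, 0, 0, 0, -0.02, 0]]]' && python3 shift.py '[[[0, 0, 0, 0, 0, 0, 0], [0, 0, 0, 0, 0, 0, 0]]]';python3 -c "
from h import *
row(col(.006),RC);s=sensors.state();print(s['force']@(Rz@ax))"
```

```text
clock: 3.85
ee_pos: [0.5097, -0.0983, 0.1764]
eef_rot: [[0.712, 0.567, 0.414], [0.49, -0.824, 0.286], [0.503, -0.001, -0.864]]
force: [5.8, 2.0, -8.3]
width: 0.408
grip_force: 60.9
clock: 4.05
ee_pos: [0.5098, -0.0982, 0.176]
eef_rot: [[0.712, 0.567, 0.414], [0.49, -0.824, 0.285], [0.503, -0.001, -0.865]]
force: [7.3, 2.7, -7.5]
width: 0.411
grip_force: 60.9
rv [-0.003 -0.003  0.005] d [-0.0006  0.0002  0.0203]
-10.299777579015101
```

Scaled: -0.4 rad / 3.1416 = -0.1273.

```bash
python3 shift.py '[[[0, 0, -0.0318, 0, 0, 0, 0], [0, 0, -0.0637, 0, 0, 0, 0], [0, 0, -0.0955, 0, 0, 0, 0], [0, 0, -0.1273, 0, 0, 0, 0], [0, 0, -0.1273, 0, 0, 0, 0]]]';python3 -c "
from h import *
row(col(.026),RC);s=sensors.state();print(s['force']@(Rz@ax),s['ft_torque'],s['qpos'])"
```

```text
clock: 4.55
ee_pos: [0.51, -0.0984, 0.1762]
eef_rot: [[0.432, 0.801, 0.414], [0.774, -0.565, 0.285], [0.462, 0.198, -0.864]]
force: [7.2, 2.1, -8.2]
width: 0.407
grip_force: 60.9
rv [-0.002 -0.004  0.409] d [-0.0005 -0.0005  0.0004]
-10.692440320502548 [-0.47106932 -0.5267557  -0.35786717] [-0.2788964   0.29633969  0.73462844  2.19791206 -1.08770628  0.73448237
  0.69016013]
```

Turning smoothly with low torque. I'll continue to about 1.28.

Scaled: -0.6 rad / 3.1416 = -0.191.

```bash
python3 shift.py '[[[0, 0, -0.0382, 0, 0, 0, 0], [0, 0, -0.0764, 0, 0, 0, 0], [0, 0, -0.1146, 0, 0, 0, 0], [0, 0, -0.1528, 0, 0, 0, 0], [0, 0, -0.191, 0, 0, 0, 0]]]' && python3 shift.py '[[[0, 0, -0.0382, 0, 0, 0, 0], [0, 0, -0.0764, 0, 0, 0, 0], [0, 0, -0.0859, 0, 0, 0, 0], [0, 0, -0.0859, 0, 0, 0, 0]]]';python3 -c "
from h import *
row(col(.026),RC);s=sensors.state();print(s['force']@(Rz@ax),s['ft_torque'],s['qpos'])"
```

```text
clock: 5.05
ee_pos: [0.5104, -0.0986, 0.1764]
eef_rot: [[-0.097, 0.905, 0.415], [0.958, -0.028, 0.285], [0.269, 0.425, -0.864]]
force: [9.8, 1.1, -7.1]
width: 0.412
grip_force: 61.0
clock: 5.45
ee_pos: [0.5105, -0.0986, 0.1766]
eef_rot: [[-0.332, 0.847, 0.415], [0.932, 0.225, 0.285], [0.148, 0.481, -0.864]]
force: [10.3, 2.7, -6.1]
width: 0.411
grip_force: 61.1
rv [ 1.000e-03 -5.000e-03  1.276e+00] d [ 0.0003 -0.0013  0.0006]
-10.281052708758928 [-0.28328116 -1.31347034 -0.52610039] [-0.17885949  0.27362378  0.61478359  2.1945741  -1.04798479  0.70018505
  1.52455983]
```

```bash
python3 shift.py '[[[0, 0, 0, 0, 0, 0.003, 0], [0, 0, 0, 0, 0, 0.006, 0], [0, 0, 0, 0, 0, 0.007, 0], [0, 0, 0, 0, 0, 0.007, 0]]]';python3 -c "
from h import *
row(col(.026),RC);s=sensors.state();print(s['force']@(Rz@ax),s['ft_torque'])"; python3 shift.py '[[[0, 0, 0, 0, 0, 0, 1], [0, 0, 0, 0, 0, 0, 1], [0, 0, 0, 0, 0, 0, 1], [0, 0, 0, 0, 0, 0, 1], [0, 0, 0, 0, 0, 0, 1]]]'
```

```text
clock: 5.85
ee_pos: [0.5134, -0.0967, 0.1706]
eef_rot: [[-0.33, 0.848, 0.415], [0.932, 0.224, 0.285], [0.149, 0.481, -0.864]]
force: [7.9, 1.0, -0.1]
width: 0.412
grip_force: 62.0
rv [ 1.000e-03 -5.000e-03  1.275e+00] d [ 0.0003 -0.0013 -0.0064]
-3.6040325619540146 [-0.04430573 -1.18383346 -0.44697013]
clock: 6.35
ee_pos: [0.5126, -0.0966, 0.1698]
eef_rot: [[-0.33, 0.848, 0.414], [0.932, 0.224, 0.285], [0.149, 0.48, -0.865]]
force: [-0.4, -0.5, -0.4]
width: 0.999
grip_force: 0.0
```

```bash
cat >> h.py <<'E'
def hpos(sw,z): return W([.11*np.sin(sw),.11*np.cos(sw),z])[0]
def hrot(sw): # tool down, y along tangential (swing direction)
    y=Rz@[np.cos(sw),-np.sin(sw),0];z=np.array([0,0,-1.]);return np.column_stack([np.cross(y,z),y,z])
E
python3 shift.py '[[[0, 0, 0, 0, 0, -0.03, 1], [0, 0, 0, 0, 0, -0.06, 1], [0, 0, 0, 0, 0, -0.09, 1], [0, 0, 0, 0, 0, -0.12, 1], [0, 0, 0, 0, 0, -0.13, 1]]]'
python3 - <<'E'
from h import *
f=imaging.grab_frame("wrist");cv2.imwrite("pics/w3.png",f["img"])
row(hpos(0,.24),hrot(0))
E
```

```text
clock: 6.85
ee_pos: [0.4585, -0.1349, 0.2846]
eef_rot: [[-0.329, 0.847, 0.417], [0.933, 0.222, 0.284], [0.148, 0.482, -0.863]]
force: [0.5, 0.0, -0.7]
width: 0.999
grip_force: 0.0
rv [ 0.526 -0.079 -0.29 ] d [0.1401 0.0766 0.1191]
```

View pics/w3.png

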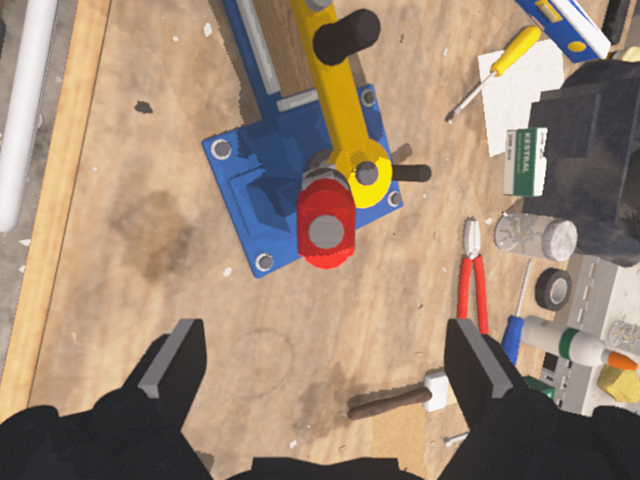

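The collar at (326,225) still has its flats lined up with the turned tool, so it has stayed in the notch, and the arm is still over the wood. Next I'll move above the handle.

Scaled: 0.526 rad / 3.1416 = 0.1674.

```bash
python3 shift.py '[[[0.0414, -0.0064, -0.0223, 0.035, 0.02, 0.01, 1], [0.0828, -0.0127, -0.0446, 0.07, 0.04, 0.04, 1], [0.1273, -0.0191, -0.0668, 0.105, 0.06, 0.08, 1], [0.1674, -0.0251, -0.0923, 0.14, 0.077, 0.119, 1], [0.1674, -0.0251, -0.0923, 0.14, 0.077, 0.119, 1]]]'; python3 shift.py '[[[0, 0, 0, 0, 0, 0, 1], [0, 0, 0, 0, 0, 0, 1]]]'
python3 - <<'E'
from h import *
f=imaging.grab_frame("wrist");cv2.imwrite("pics/w4.png",f["img"])
print(proj(f,[hpos(0,.142)]))
row(hpos(0,.122),hrot(0));print(sensors.state()['qpos'])
E
```

```text
clock: 7.4
ee_pos: [0.528, 0.0548, 0.2341]
eef_rot: [[-0.574, 0.819, -0.01], [0.819, 0.574, -0.004], [0.003, -0.011, -1.0]]
force: [-1.0, -0.6, 0.6]
width: 1.001
grip_force: 0.0
clock: 7.6
ee_pos: [0.5269, 0.048, 0.2363]
eef_rot: [[-0.564, 0.826, -0.005], [0.826, 0.564, -0.001], [0.003, -0.005, -1.0]]
force: [0.0, -1.0, -0.9]
width: 1.0
grip_force: 0.0
[[326.44105198 252.9937446 ]]
rv [-0.004 -0.002  0.001] d [-0.0009  0.0002  0.1149]
[-0.535285    0.28174114  0.46227315  1.87662774 -0.14632804  1.02071115
  0.58654107]
```

View pics/w4.png

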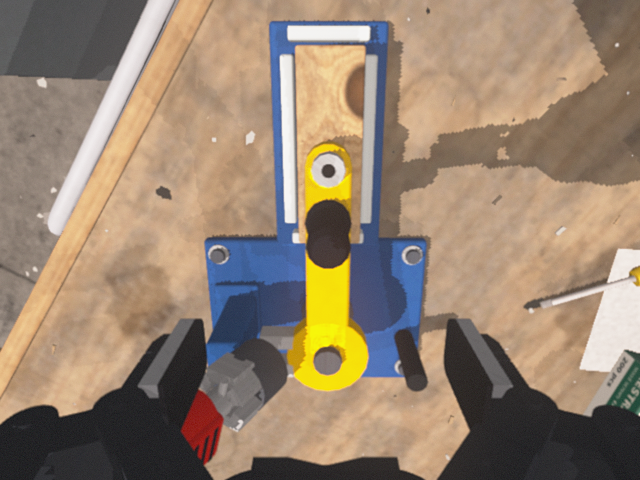

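The handle top sits at (328,245), centred between the fingers. I'll descend and grip it.

```bash
python3 shift.py '[[[0, 0, 0, 0.002, 0, 0.03, 1], [0, 0, 0, 0.002, 0, 0.06, 1], [0, 0, 0, 0.002, 0, 0.09, 1], [0, 0, 0, 0.002, 0, 0.11, 1], [0, 0, 0, 0.002, 0, 0.115, 1]]]' && python3 shift.py '[[[0, 0, 0, 0, 0, 0, 1], [0, 0, 0, 0, 0, 0, 1], [0, 0, 0, 0, 0, 0, 0], [0, 0, 0, 0, 0, 0, 0], [0, 0, 0, 0, 0, 0, 0]]]' && python3 shift.py '[[[0, 0, 0, 0, 0, 0, 0], [0, 0, 0, 0, 0, 0, 0]]]'
python3 - <<'E'
from h import *
row(hpos(0,.122),hrot(0))
for s in (.3,.6,.9,1.2,1.5): row(hpos(s,.122),hrot(s))
E
```

```text
clock: 8.15
ee_pos: [0.5245, 0.0482, 0.121]
eef_rot: [[-0.562, 0.827, -0.006], [0.827, 0.562, -0.0], [0.003, -0.005, -1.0]]
force: [0.4, 0.2, 1.1]
width: 1.003
grip_force: 0.0
clock: 8.65
ee_pos: [0.5258, 0.0497, 0.1227]
eef_rot: [[-0.564, 0.826, -0.003], [0.826, 0.564, 0.0], [0.002, -0.003, -1.0]]
force: [0.6, -0.4, -1.0]
width: 0.512
grip_force: 0.0
clock: 8.85
ee_pos: [0.5261, 0.05, 0.1228]
eef_rot: [[-0.564, 0.826, -0.003], [0.826, 0.564, 0.0], [0.002, -0.002, -1.0]]
force: [-0.6, 2.0, 6.7]
width: 0.284
grip_force: 58.7
rv [-0.002 -0.002  0.002] d [-0.0035 -0.0012  0.0008]
rv [-0.002 -0.002  0.302] d [-0.0084  0.0313  0.0007]
rv [-0.003 -0.001  0.602] d [-0.0228  0.0608  0.0006]
rv [-0.003 -0.001  0.902] d [-0.0453  0.0848  0.0005]
rv [-0.003 -0.     1.202] d [-0.0738  0.1011  0.0004]
rv [-0.003  0.     1.502] d [-0.1059  0.1083  0.0004]
```

Scaled: 0.48 rad / 3.1416 = 0.1528.

```bash
python3 shift.py '[[[0, 0, 0.0382, -0.0008, 0.0134, 0, 0], [0, 0, 0.0764, -0.0032, 0.0266, 0, 0], [0, 0, 0.1146, -0.0072, 0.0395, 0, 0], [0, 0, 0.1528, -0.0127, 0.0517, 0, 0], [0, 0, 0.191, -0.0196, 0.0632, 0, 0]]]'
python3 - <<'E'
from h import *
row(hpos(.6,.122),hrot(.6));print(sensors.state()['qpos'])
E
```

```text
clock: 9.35
ee_pos: [0.5901, 0.0701, 0.1228]
eef_rot: [[0.004, 1.0, -0.002], [1.0, -0.004, 0.001], [0.001, -0.002, -1.0]]
force: [-0.7, 0.4, 8.7]
width: 0.284
grip_force: 60.2
rv [-0.002 -0.001 -0.002] d [-0.0046 -0.0008  0.0008]
[-0.57516187  0.56930104  0.53889998  1.80882055 -0.37231333  0.86792061
  0.13489192]
```

Following well. Another 0.6 rad, then 0.28.

Scaled: 0.6 rad / 3.1416 = 0.191.

```bash
python3 shift.py '[[[0, 0, 0.0382, -0.0008, 0.0134, 0, 0], [0, 0, 0.0764, -0.0032, 0.0266, 0, 0], [0, 0, 0.1146, -0.0072, 0.0395, 0, 0], [0, 0, 0.1528, -0.0127, 0.0517, 0, 0], [0, 0, 0.191, -0.0196, 0.0632, 0, 0]]]' && python3 shift.py '[[[0, 0, 0.0318, -0.0006, 0.0112, 0, 0], [0, 0, 0.0637, -0.0022, 0.0222, 0, 0], [0, 0, 0.0828, -0.0038, 0.0288, 0, 0], [0, 0, 0.0828, -0.0038, 0.0288, 0, 0]]]'
python3 - <<'E'
from h import *
row(hpos(1.5,.122),hrot(1.5));print(sensors.state()['qpos'])
E
```

```text
clock: 9.85
ee_pos: [0.6538, 0.0506, 0.1228]
eef_rot: [[0.568, 0.823, -0.001], [0.823, -0.568, 0.001], [0.0, -0.001, -1.0]]
force: [1.9, 2.2, 9.5]
width: 0.286
grip_force: 60.2
clock: 10.25
ee_pos: [0.6761, 0.0307, 0.1228]
eef_rot: [[0.759, 0.651, 0.001], [0.651, -0.759, 0.001], [0.001, 0.0, -1.0]]
force: [7.8, 5.5, 11.1]
width: 0.287
grip_force: 60.5
rv [ 0.    -0.001  0.04 ] d [-0.0051  0.0048  0.0008]
[-0.56683435  0.75796856  0.72229573  1.59072676 -0.56657106  1.01150024
 -0.53483525]
```

```bash
python3 shift.py '[[[0, 0, 0, 0, 0, 0, 1], [0, 0, 0, 0, 0, 0, 1], [0, 0, 0, 0, 0, 0, 1], [0, 0, 0, 0, 0, 0, 1], [0, 0, 0, 0, 0, 0, 1]]]' && python3 shift.py '[[[0, 0, 0, 0, 0, -0.03, 1], [0, 0, 0, 0, 0, -0.06, 1], [0, 0, 0, 0, 0, -0.1, 1], [0, 0, 0, 0, 0, -0.14, 1], [0, 0, 0, 0, 0, -0.16, 1]]]' && python3 shift.py '[[[0, 0, 0, 0, 0, 0, 1], [0, 0, 0, 0, 0, 0, 1]]]'
python3 - <<'E'
from h import *
f=imaging.grab_frame("top");cv2.imwrite("pics/top9.png",f["img"])
f=imaging.grab_frame("wrist");cv2.imwrite("pics/w9.png",f["img"])
E
```

```text
clock: 10.75
ee_pos: [0.6735, 0.03, 0.1216]
eef_rot: [[0.758, 0.652, -0.004], [0.652, -0.758, -0.0], [-0.003, -0.003, -1.0]]
force: [0.6, 0.1, 0.6]
width: 1.0
grip_force: 0.0
clock: 11.25
ee_pos: [0.6749, 0.0297, 0.2853]
eef_rot: [[0.758, 0.652, -0.001], [0.652, -0.758, 0.0], [-0.0, -0.0, -1.0]]
force: [-0.1, -0.2, -0.7]
width: 0.997
grip_force: 0.0
clock: 11.45
ee_pos: [0.6742, 0.0302, 0.2815]
eef_rot: [[0.758, 0.652, -0.004], [0.652, -0.758, 0.0], [-0.003, -0.003, -1.0]]
force: [0.4, -0.3, -0.6]
width: 0.999
grip_force: 0.0
```

View pics/w9.png

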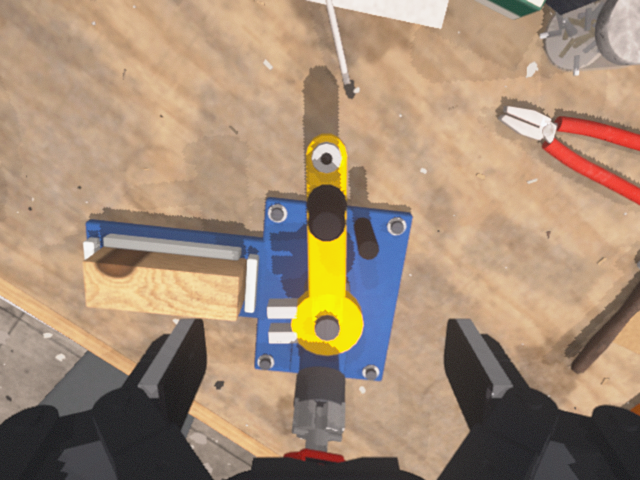

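The arm now points along the jig's +x, from the pivot at (327,328) to the bush at (326,158), or about 1.46 rad. The wood is in its nest and the gripper is clear.

```bash
python3 -c "
from workcell import ctrl, imaging, order, sensors
print(order.hand_in())"
```

```text
the job is handed in; nothing more can be done
None
```

The job is handed in after 11.5 s on the clock, with no verdict shown: the collar turned about 1.27 rad and stayed out when let go, the arm is parked at about 1.46 rad near its rear stop, the wood is still in its nest and the gripper is clear; I did not recheck the glue, tape roll and tape measure at the end.

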